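# Weigh the dish of loose vertebrae

### The arm

A 6-joint arm with a two-finger parallel gripper is mounted at the origin on the work surface. World frame = base frame: x ahead of the robot, y to its left, z up, the work surface at z = 0. Lengths are in mm, angles in rad, forces in N, time in s.
With the tool pointing down it reaches from about 350 to 975 mm from the base axis. Payload 7.1 kg.
Tool frame: the origin (TCP) lies midway between the tips of the shut fingers; the grasp point (between the pads) lies ctrl.grip_point_offset behind it (ctrl.grip_point_offset is the distance from the TCP to the grasp point, in mm); z points along the fingers, y is the line along which they close (so a half turn about z gives the same grasp; the last joint's range is limited). The gripper opens to 88 mm and grips with 3 to 60 N. Pads are 20 mm wide; open, the fingers measure 115 mm over their backs; the gripper's body (75 mm by 178 mm) begins 61 mm behind the grasp point.
Start: joints at [-1.3, 0.423, 1.63, -0, 1.089, -0.019], TCP at [178.618, -598.916, 222.675] pointing down, gripper open.
Joint ranges: [-3, 3], [-0.9, 2.11], [0.09, 2.58], [-1.31, 4.45], [0.11, 2.69], [-2.54, 2.54]. Speed limits (rad/s): [2.39, 2.39, 3.01, 3.14, 3.14, 3.14].

### API

Orientations are given as a rotation vector (axis times angle).
In Python, from workcell import ctrl, get_image, close_job, finder gives the robot as it stands.
- The arm moves only by the tool servo_tool, never from a script. Its argument "deltas" is a list of rows, each a list of 2 entries, a list of its own where there are three numbers: the shift along the tool's x, y, z in mm, then the turn, a rotation vector about the tool's x, y, z in rad. A call has 1 to 5 rows; each row is the pose to reach, as a shift and turn from the pose commanded when the call began, along the tool's axes at that moment; what a row does not reach only later rows make up. A row lasts 1/12 s, in which the tool goes at most 41.7 mm and 7.16 degrees, less where a joint would pass 70% of its speed; a pose out of reach is approached as far as the arm can. A call with a gripper value outside its range is refused whole. "grip" is the closure, from -1 (fully open) to 1 (shut), so that 0 is half open, set as the call begins (left out, the last holds). The fingers move at their own pace and stop on an object; the grip force is fixed at half the most. Time passes only in rows, so rows that repeat a pose let the fingers close. It gives the time, the measured TCP pose, the force, the opening and the grip force at its end, in the units of the state.
- ctrl.get_obs(): the state, without advancing time (a new reading comes with each control period).
- get_image(name): name is "side" or "top" or "wrist"; returns a dict with "frame" (420x560x3 uint8, blue, green, red), "depth" (420x560 float32, mm along the optical axis (not along the pixel's ray), 0 where there is no reading), "K" (3x3 intrinsics, pixels), "pose" (4x4, takes a point from camera to world coordinates). Camera axes: x right, y down, z forward; pixel columns grow to the right and rows downward; lengths in mm; the calibration is good to about 2 mm. A picture is of the moment at which its call begins.
- close_job(): hands the job in; it is judged then, once.
Trained networks look in a picture, given as the dict that the camera call returned (one of the last four; its "shot" number tells which), for a name from the list of things; names that differ only in an ending like _2 or _b are one class to them, and where a whole thing is asked for, a point or a joint stands for the part that bears it (a point fixed in the world has none). Each returns a list of dicts, best first, with "score" (0 to 1); they miss things now and then, are a little off and sometimes report something else, mostly with a low value. They report only what shows in the picture. A call takes as long as a camera call.
- finder.search_frame(query, picture): "rect" ([centre column, centre row, width, height] as shares, 0 to 1, of the picture: columns of its width, rows of its height, round what is visible of it).
- finder.silhouettes(query, picture): "mask" (420x560 bool, what is visible of it) and "rect" ([centre column, centre row, width, height] as shares, 0 to 1, of the picture: columns of its width, rows of its height, round what is visible of it).
The state is a dict: "t": time; "qpos": joint angles; "qvel": joint speeds; "joint_torque": joint torques, N m; "ee_pos": TCP position; "orientation": TCP orientation; "ft_force": force on the tool from outside, world axes, zero at the start; "moment": the same for the moment, N m; "width": finger opening in mm; "grasp_force": force on a finger pad.
Only numpy, scipy, OpenCV 4.12 (cv2) and the standard library are available. Lean on these libraries where they do the work, as an engineer would, in place of code of your own. Each camera call takes 0.05 s, during which the arm holds its last target. There are 200 camera calls.

### The job

The check weight was left on the balance: stand it back upright in its empty well in the open weight case, and with nothing on the pan press the long blue zero key all the way down. Then carry the open dish of loose vertebrae level from the blue board and set it down gently in the middle of the weighing pan with every vertebra still in it. Do not drop the weight, do not press the key again once the dish is on the pan, and leave the other things lying where they are.

Things in the scene. Friction and masses are not known exactly. Their poses are not given: they have to be found in the camera images.
- balance: white laboratory top-loading balance, 200 mm wide, 290 mm long, fixed to the bench. Origin on the bench under the centre of its weighing pan; x points from the front panel (display and keys, facing the robot) to the back, y to the left, z up. Housing top 65 mm above the bench; the pan is the highest part. The front panel runs from 85 to 175 mm in front of the origin (-x), sloping down towards the robot by 10 degrees
- pan: flat steel weighing pan of the balance, 150 mm (x) by 170 mm (y), parallel to the balance; origin in the middle of its upper face, 80 mm above the bench. It is sprung: it sinks 1 mm per 4 N, 5 mm at most
- zero_key (a joint): travel of the zero key in m: 0 up, 0.004 fully down; a spring returns it. About 1 N to start, 3 N fully down
- key_top (a point): centre of the top face of the zero key, the long blue key in the middle of the balance's front panel, 44 mm wide (y) by 14 mm (x), standing 7 mm proud of the panel and tilted with it by 10 degrees; pressed downwards
- weight: 200 g steel check weight: upright cylinder 30 mm in diameter and 32 mm tall, on it a neck and a knob 19 mm in diameter, 48 mm tall in all. Origin at the centre of its underside, z up its axis. Starts upright on the pan
- case: open black weight case with grey foam, 104 mm (x) by 154 mm (y), fixed to the bench; origin on the bench under its centre. The foam's top is 30 mm above the bench. Three smaller weights, at most 29 mm proud of the foam, are fixed in a row along y, at y = -10, -38 and -60 mm; the lid lies folded flat on the bench on the +x side, 23 mm high at most
- well (a point): centre of the floor of the empty round well for the check weight in the case's foam: 44 mm in diameter, 12 mm deep, floor 18 mm above the bench, 42 mm from the case's centre along the case's +y. Axes as the case's
- board: blue dissecting board, 300 mm (x) by 180 mm (y), 10 mm thick, fixed to the bench; origin on the bench under its centre
- dish: white open rectangular plastic specimen dish, 100 mm (x) by 64 mm (y), 20 mm high, walls and floor 3 mm thick, straight sides, 40 to 90 g. Origin at the centre of its underside, z up. Starts on the blue board; carried by gripping across its 64 mm width
- vert1: fish vertebra, a bone-coloured drum 20 mm in diameter and 14 mm long, 11 g, loose in the dish; origin at its centre, z along the drum's axis. It may lie flat or stand on its rim, and then rolls
- vert2: fish vertebra, a bone-coloured drum 20 mm in diameter and 14 mm long, 11 g, loose in the dish; origin at its centre, z along the drum's axis. It may lie flat or stand on its rim, and then rolls
- vert3: fish vertebra, a bone-coloured drum 20 mm in diameter and 14 mm long, 11 g, loose in the dish; origin at its centre, z along the drum's axis. It may lie flat or stand on its rim, and then rolls
- vert4: fish vertebra, a bone-coloured drum 20 mm in diameter and 14 mm long, 11 g, loose in the dish; origin at its centre, z along the drum's axis. It may lie flat or stand on its rim, and then rolls
- vert5: fish vertebra, a bone-coloured drum 20 mm in diameter and 14 mm long, 11 g, loose in the dish; origin at its centre, z along the drum's axis. It may lie flat or stand on its rim, and then rolls
- forceps: steel forceps, 120 mm long and 6 mm high, on the blue board beyond the dish (board +x end), lying across the board; origin under its centre. To be left alone
- scalpel_handle: steel scalpel handle without blade, 120 mm long and 4 mm high, lying across the blue board's near (-x) end; origin under its middle. To be left alone
- jar: closed amber specimen jar, 56 mm in diameter, 75 mm high, at the far side of the bench; origin under its centre. To be left alone
- petri_stack: stack of three closed petri dishes, 90 mm in diameter, 48 mm high, at the far side; origin under its centre. To be left alone
- marker: marker pen, 110 mm long, 13 mm thick, lying behind the balance; origin under its middle. To be left alone

How it is judged (in metres and radians):
On the way, in this order (a step that is already met when the one before it is completed fails the run):
1. the check weight stands upright in its well, let go (horizontal distance between weight and well below 0.01 m and z of weight in the frame of well below 0.004 m and angle between weight's own z axis and vertical below 0.12 rad and contact force between the fingers and weight below 0.05 N and linear speed of weight below 0.02 m/s), for 0.2 s.
2. the zero key is pressed down with nothing on the pan and the weight still in its well (value of joint zero_key above 0.003 m and contact force between pan and anything else below 0.05 N and horizontal distance between weight and well below 0.01 m and z of weight in the frame of well below 0.004 m and angle between weight's own z axis and vertical below 0.12 rad), for 0.05 s.
At the end, for the whole second after the job is handed in: The check weight stands upright in its well (within 10 mm of the well's centre, tilt under 0.12 rad); the dish rests level and still on the pan, its centre within 20 mm of the pan's centre; all five vertebrae are inside the dish; the zero key is up (horizontal distance between weight and well below 0.01 m and z of weight in the frame of well below 0.004 m and angle between weight's own z axis and vertical below 0.12 rad and horizontal distance between dish and pan below 0.02 m and angle between dish's own z axis and vertical below 0.06 rad and contact force between dish and pan above 0.3 N and linear speed of dish below 0.02 m/s and angular speed of dish below 0.2 rad/s and value of joint zero_key below 0.0015 m and x of vert1 in the frame of dish between -0.047 and 0.047 m and y of vert1 in the frame of dish between -0.029 and 0.029 m and z of vert1 in the frame of dish between 0.003 and 0.03 m and x of vert2 in the frame of dish between -0.047 and 0.047 m and y of vert2 in the frame of dish between -0.029 and 0.029 m and z of vert2 in the frame of dish between 0.003 and 0.03 m and x of vert3 in the frame of dish between -0.047 and 0.047 m and y of vert3 in the frame of dish between -0.029 and 0.029 m and z of vert3 in the frame of dish between 0.003 and 0.03 m and x of vert4 in the frame of dish between -0.047 and 0.047 m and y of vert4 in the frame of dish between -0.029 and 0.029 m and z of vert4 in the frame of dish between 0.003 and 0.03 m and x of vert5 in the frame of dish between -0.047 and 0.047 m and y of vert5 in the frame of dish between -0.029 and 0.029 m and z of vert5 in the frame of dish between 0.003 and 0.03 m); the robot touches nothing.
It fails at once if a vertebra falls out of the dish (its centre over 75 mm from the dish's origin), or the dish is tipped by more than 0.3 rad (distance between any of vert1, vert2, vert3, vert4, vert5 and dish above 0.075 m or angle between dish's own z axis and vertical above 0.3 rad).
It fails at once if the dish is pressed on the pan with more than 25 N, or dropped on it: it comes down over the pan, within 15 mm of it, faster than 0.35 m/s (a fall of about 6 mm) (contact force between dish and pan above 25 N or (z of dish in the frame of pan below 0.015 m and horizontal distance between dish and pan below 0.08 m and linear speed of dish above 0.35 m/s)).
It fails at once if the check weight is let go so that it falls faster than 0.4 m/s (a drop of about 8 mm) (contact force between the fingers and weight below 0.05 N and linear speed of weight above 0.4 m/s).
It fails at once if the zero key is pressed with the dish on the pan (value of joint zero_key above 0.0025 m and contact force between dish and pan above 0.3 N).
It fails at once if forceps, scalpel handle, jar, petri dishes or marker are moved by more than 20 mm (distance of any of forceps, scalpel_handle, jar, petri_stack, marker from where it was at the start of the episode above 0.02 m).
It also fails if it takes over 72 s, if anything falls off the work surface, if the arm or the gripper's body presses on something with over 40 N, if the wrist force passes 120 N, or if a joint passes its speed limit or range.

## Working session

There is one attempt and no reset: what is moved stays moved. The work goes in short steps, Python scripts to look and compute and a tool call to move; the robot and the scene stay as the last step left them, time stands still between calls to the robot, and variables do not carry over. Pictures are saved under pics/ and viewed, at most 10 in all, crops included, and the job is handed in when it is done.

Besides the shell and the picture viewer there is one more tool, called after "Emit:" by a JSON object that holds its "name" and its "arguments", one argument or row to a line. servo_tool: Moves the arm, as the interface text tells. Its arguments: {"type":"object","properties":{"deltas":{"type":"array","items":{"type":"array"}},"grip":{"type":"number"}},"required":["deltas"]}

```bash
ls; mkdir -p pics; cat > h.py <<'E'
import numpy as np, cv2
from workcell import ctrl,get_image,close_job,finder
from scipy.spatial.transform import Rotation as R
def cloud(p):
    d=p["depth"];v,u=np.mgrid[0:d.shape[0],0:d.shape[1]];K=p["K"]
    c=np.stack([(u-K[0,2])/K[0,0]*d,(v-K[1,2])/K[1,1]*d,d],-1)
    return c@p["pose"][:3,:3].T+p["pose"][:3,3]
def proj(p,X):
    c=(np.asarray(X)-p["pose"][:3,3])@p["pose"][:3,:3]
    q=c@p["K"].T; return q[:2]/q[2]
def tool(target):
    o=ctrl.get_obs(); return R.from_rotvec(o["orientation"]).inv().apply(np.asarray(target)-o["ee_pos"])
def find(p,q,verbose=True):
    C=cloud(p);out=[]
    for r in finder.silhouettes(q,p)[:2]:
        m=r["mask"]&(p["depth"]>0); P=C[m]
        if len(P)<5: continue
        print(q,round(r["score"],2),"rect",np.round(np.array(r["rect"])*[560,420,560,420]),"n",len(P),"med",np.round(np.median(P,0)),"lo",np.round(np.percentile(P,2,axis=0)),"hi",np.round(np.percentile(P,98,axis=0)))
        out.append((r,P))
    return out
E
python3 - <<'E'
from h import *
o=ctrl.get_obs();print({k:np.round(v,3) for k,v in o.items()},ctrl.grip_point_offset)
for n in ("top","side"):
    p=get_image(n);cv2.imwrite(f"pics/{n}0.png",p["frame"]);print(n,np.round(p["pose"],2).tolist())
    for q in ["weight","pan","zero_key","case","dish","board","balance","forceps","scalpel_handle"]: find(p,q)
E
```

```text
pics
{'t': np.float64(0.0), 'qpos': array([-1.3  ,  0.424,  1.631, -0.   ,  1.089, -0.019]), 'qvel': array([-0.001, -0.   ,  0.   , -0.001, -0.   ,  0.001]), 'joint_torque': array([ 2.0000e-03, -5.4462e+01, -2.7367e+01,  6.5000e-02,  2.3000e-02,
       -0.0000e+00]), 'ee_pos': array([ 178.481, -598.378,  221.907]), 'orientation': array([-3.107, -0.453,  0.   ]), 'ft_force': array([ 0.392, -0.053, -0.672]), 'moment': array([ 0.025, -0.027,  0.054]), 'grasp_force': np.float64(0.0), 'width': np.float64(87.82)} 18.700000000000003
top [[0.03, -0.97, 0.22, 327.43], [-1.0, -0.03, 0.01, 26.92], [-0.0, -0.22, -0.97, 1231.74], [0.0, 0.0, 0.0, 1.0]]
weight 0.56 rect [285. 199.  12.  11.] n 131 med [610.  18. 111.] lo [601.   5.  79.] hi [628.  31. 129.]
pan 0.72 rect [419. 260.   7.   7.] n 47 med [ 476. -341.   25.] lo [ 468. -350.   16.] hi [ 486. -335.   31.]
pan 0.66 rect [296. 195.  70.  64.] n 3473 med [631. -15.  79.] lo [556. -95.  69.] hi [706.  73.  84.]
zero_key 0.59 rect [287. 252.  17.   7.] n 91 med [482.  11.  61.] lo [473.  -8.  56.] hi [490.  32.  65.]
zero_key 0.3 rect [431. 3
[... 1964 characters left out ...]
 203.  76.]
board 0.84 rect [325. 363. 209. 112.] n 11533 med [ 474. -349.   10.] lo [ 307. -437.    6.] hi [ 602. -266.   13.]
balance 0.96 rect [313. 225. 151.  92.] n 9018 med [581. -56.  64.] lo [ 455. -124.   19.] hi [734.  84.  81.]
balance 0.54 rect [240. 161.  85.  43.] n 2421 med [547. 339.  20.] lo [460. 286.   2.] hi [661. 434.  42.]
forceps 0.62 rect [383. 341.  48.  51.] n 482 med [ 574. -353.   14.] lo [ 566. -393.    9.] hi [ 588. -280.   17.]
scalpel_handle 0.73 rect [253. 401.  27.  39.] n 228 med [ 332. -356.   14.] lo [ 327. -385.   11.] hi [ 338. -316.   17.]
scalpel_handle 0.31 rect [242. 161.  87.  44.] n 2494 med [547. 340.  19.] lo [460. 286.   0.] hi [664. 438.  41.]
```

View pics/top0.png

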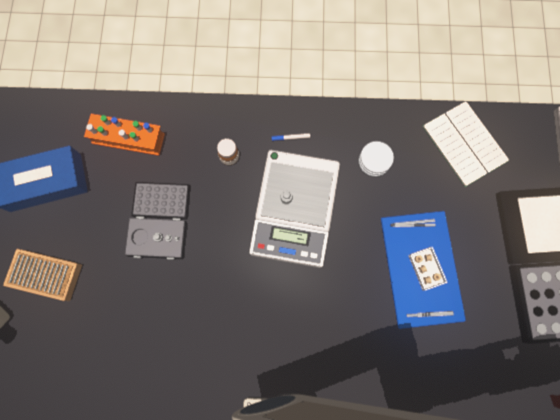

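The picture shows the weight on the pan at (286,197), the case at (155,238) with its well on the left, and the dish on the board at (428,268). Next I need the yaws.

```bash
python3 - <<'E'
from h import *
def rect(P,n):
    r=cv2.minAreaRect(np.float32(P[:,:2]));print("  ",n,np.round(r[0]),np.round(r[1]),round(r[2],1))
for n in ("top","side"):
    p=get_image(n);C=cloud(p)
    for q in ["pan","board","dish","case"]:
        f=[x for x in find(p,q) if len(x[1])>700]
        P=f[0][1]
        if q=="dish":P=P[(P[:,2]>24)&(P[:,2]<36)]
        if q=="case":P=P[(P[:,2]>24)&(P[:,2]<34)];print(len(P))
        if q=="pan":P=P[(P[:,2]>75)&(P[:,2]<85)]
        rect(P,q)
    W=C[(abs(C[...,0]-612)<40)&(abs(C[...,1]-13)<40)&(C[...,2]>100)&(C[...,2]<135)];print("w",W.mean(0),np.median(W,0),len(W))
    K=C[(abs(C[...,2]-np.clip(C[...,2],14,33))<.1)&(abs(C[...,0]-510)<75)&(abs(C[...,1]-365)<95)];rect(K,"case2")
    if n=="top":
        c=cv2.resize(p["frame"][170:275,110:250],None,fx=5,fy=5);cv2.imwrite("pics/c1.png",c)
E
```

```text
pan 0.62 rect [297. 192.  69.  64.] n 3278 med [632. -14.  79.] lo [558. -92.  74.] hi [705.  71.  83.]
   pan [632. -11.] [168. 151.] 81.6
board 0.83 rect [423. 270.  87. 118.] n 5999 med [ 440. -347.   10.] lo [ 309. -450.    5.] hi [ 598. -262.   15.]
   board [ 454. -358.] [302. 186.] 8.5
dish 0.77 rect [428. 269.  37.  43.] n 816 med [ 452. -370.   15.] lo [ 400. -409.    8.] hi [ 504. -323.   33.]
dish 0.25 rect [424. 269.  86. 118.] n 6113 med [ 444. -345.   10.] lo [ 308. -448.    5.] hi [ 599. -261.   15.]
   dish [ 452. -366.] [100.  66.] 20.5
case 0.74 rect [157. 221.  62.  78.] n 4382 med [555. 364.  21.] lo [459. 291.   0.] hi [663. 442.  39.]
1650
   case [553. 367.] [151. 193.] 88.8
w [612.63164213  18.1825643  116.61929368] [611.18383871  18.26592855 112.99625671] 110
   case2 [520. 367.] [153. 131.] 89.1
pan 0.76 rect [325. 206.  86.  57.] n 2955 med [630. -32.  79.] lo [ 555. -102.   75.] hi [707.  67.  81.]
   pan [633. -14.] [174. 152.] 81.5
board 0.73 rect [324. 364. 210. 111.] n 11542 med [ 472. -349.   10.] lo [ 306. -438.    6.] hi [ 601. -267.   13.]
board 0.44 rect [329. 165.  23.  32.] n 568 med [749. 164.  50.] lo [730. 153.   6.] hi [781. 205.  76.]
   board [ 392. -393.] [481. 273.] 29.0
dish 0.98 rect [327. 381.  66.  72.] n 1988 med [ 453. -371.   16.] lo [ 399. -413.   11.] hi [ 505. -327.   31.]
   dish [ 452. -368.] [102.  66.] 21.2
case 0.65 rect [241. 160.  84.  44.] n 2316 med [547. 334.  20.] lo [461. 286.   4.] hi [659. 429.  42.]
835
   case [557. 362.] [152. 191.] 89.2
w [614.34354541   9.7349174  113.4059669 ] [613.40505763   8.55137076 111.14868105] 160
   case2 [521. 364.] [157. 130.] 89.3
```

View pics/c1.png

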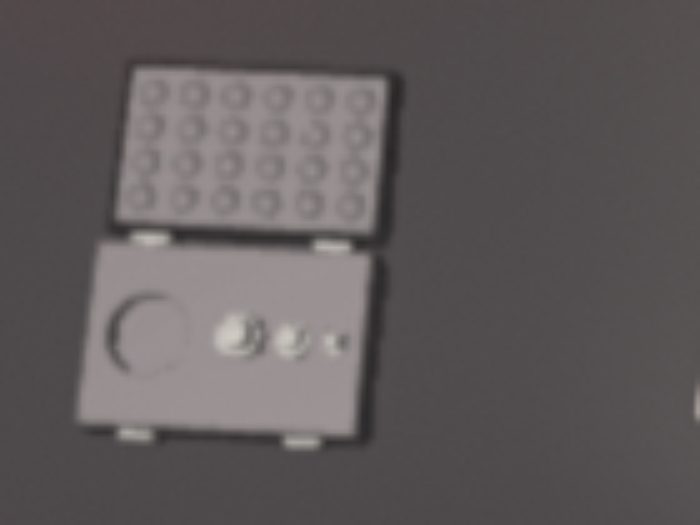

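```bash
cat >> h.py <<'E'
def pose_yaw(phi): # tool down, tool y along phi (rad)
    x=phi+np.pi/2; c,s=np.cos(x),np.sin(x)
    return R.from_matrix(np.array([[c,s,0],[s,-c,0],[0,0,-1]]))
def plan(target,phi,n,start=None):
    """n calls to reach target; prints final row of each call (tool axes), returns end"""
    if start is None:
        o=ctrl.get_obs(); p0=np.array(o["ee_pos"]);r0=R.from_rotvec(o["orientation"])
    else: p0,r0=start
    p1=np.array(target,float);r1=pose_yaw(phi);w=(r0.inv()*r1).as_rotvec()
    for k in range(n):
        ra=r0*R.from_rotvec(w*k/n);d=ra.inv().apply((p1-p0)/n)
        print(np.round(d,1).tolist(),np.round(w/n,3).tolist())
    return p1,r1
E
python3 - <<'E'
from h import *
e=plan([600,13,240],0,4)
E
```

```text
[144.7, -116.5, -4.3] [0.0, 0.0, -0.32]
[174.0, -65.0, -4.3] [0.0, 0.0, -0.32]
[185.6, -7.0, -4.3] [0.0, 0.0, -0.32]
[178.4, 51.8, -4.3] [0.0, 0.0, -0.32]
```

Emit:
{"name": "servo_tool", "arguments": {
  "deltas": [
    [[29, -23, -1], [0, 0, -0.064]],
    [[58, -47, -2], [0, 0, -0.128]],
    [[87, -70, -3], [0, 0, -0.192]],
    [[116, -93, -4], [0, 0, -0.256]],
    [[145, -116, -4], [0, 0, -0.32]]
  ],
  "grip": -1
}}

```text
t: 1.92
ee_pos: [285.1, -445.0, 226.9]
orientation: [2.995, 0.947, 0.0]
ft_force: [0.2, -0.3, 0.7]
width: 87.7
grasp_force: 0.0
```

Emit:
{"name": "servo_tool", "arguments": {
  "deltas": [
    [[35, -13, -1], [0, 0, -0.064]],
    [[70, -26, -2], [0, 0, -0.128]],
    [[104, -39, -3], [0, 0, -0.192]],
    [[139, -52, -4], [0, 0, -0.256]],
    [[174, -65, -4], [0, 0, -0.32]]
  ]
}}

```text
t: 2.33
ee_pos: [390.7, -292.0, 231.1]
orientation: [2.805, 1.412, 0.001]
ft_force: [0.9, 0.8, 0.1]
width: 88.2
grasp_force: 0.0
```

Emit:
{"name": "servo_tool", "arguments": {
  "deltas": [
    [[37, -1, -1], [0, 0, -0.064]],
    [[74, -3, -2], [0, 0, -0.128]],
    [[111, -4, -3], [0, 0, -0.192]],
    [[148, -6, -4], [0, 0, -0.256]],
    [[186, -7, -4], [0, 0, -0.32]]
  ]
}}

```text
t: 2.75
ee_pos: [496.3, -138.5, 235.1]
orientation: [2.544, 1.842, 0.001]
ft_force: [0.6, -0.8, -0.6]
width: 87.8
grasp_force: 0.0
```

Emit:
{"name": "servo_tool", "arguments": {
  "deltas": [
    [[36, 10, -1], [0, 0, -0.064]],
    [[71, 21, -2], [0, 0, -0.128]],
    [[107, 31, -3], [0, 0, -0.192]],
    [[143, 42, -4], [0, 0, -0.256]],
    [[178, 52, -4], [0, 0, -0.32]]
  ]
}}

```text
t: 3.17
ee_pos: [602.0, 14.3, 239.0]
orientation: [2.218, 2.224, 0.001]
ft_force: [0.7, -0.6, -0.7]
width: 87.6
grasp_force: 0.0
```

```bash
python3 - <<'E'
from h import *
p=get_image("wrist");cv2.imwrite("pics/w1.png",p["frame"]);print(np.round(p["pose"],2).tolist())
find(p,"weight");find(p,"zero_key");f=find(p,"pan")
C=cloud(p)
m=(C[...,2]>105)&(C[...,2]<135)&(abs(C[...,0]-612)<40)&(abs(C[...,1]-13)<40);W=C[m]
print(len(W),W.mean(0),W.min(0),W.max(0))
W=W[W[:,2]>122];print(len(W),W.mean(0),W.min(0),W.max(0))
E
```

```text
[[1.0, 0.0, 0.0, 602.61], [0.0, -0.95, -0.31, 98.51], [0.0, 0.31, -0.95, 401.07], [0.0, 0.0, 0.0, 1.0]]
weight 0.72 rect [300. 188.  37.  40.] n 1045 med [616.  22. 111.] lo [603.   8.  86.] hi [629.  32. 128.]
weight 0.4 rect [320. 204. 182. 187.] n 24335 med [634.  -4.  79.] lo [559. -93.  77.] hi [707.  73.  80.]
zero_key 0.55 rect [166. 183.  16.  44.] n 685 med [484.  11.  61.] lo [474. -11.  55.] hi [492.  32.  63.]
pan 0.82 rect [319. 204. 182. 184.] n 24404 med [634.  -4.  79.] lo [559. -93.  77.] hi [707.  73.  80.]
927 [615.94504012  20.19179571 117.49287488] [601.73156987   3.13464559 105.16493645] [630.86224859  32.12206688 129.04916669]
398 [616.26333557  18.34827311 126.33678572] [607.50347687   9.20513931 122.02628184] [625.66452602  26.7446749  129.04916669]
```

View pics/w1.png

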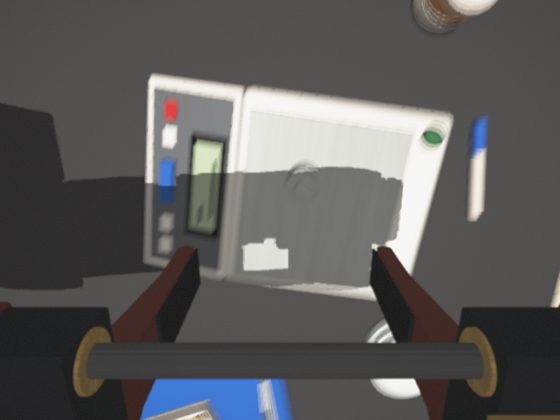

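The wrist view shows the weight at (302,180) and the blue key at (167,173). That puts the weight at (616,18) in world coordinates and the key at (483,11,62).

Emit:
{"name": "servo_tool", "arguments": {
  "deltas": [
    [[1, 4, 30], [0, 0, 0]],
    [[2, 8, 60], [0, 0, 0]],
    [[3, 12, 90], [0, 0, 0]],
    [[3, 14, 108], [0, 0, 0]],
    [[3, 14, 108], [0, 0, 0]]
  ]
}}

```text
t: 3.78
ee_pos: [611.6, 13.8, 126.7]
orientation: [-2.221, -2.214, 0.009]
ft_force: [-0.7, -0.3, -0.1]
width: 88.1
grasp_force: 0.0
```

```bash
python3 - <<'E'
from h import *
print(tool([616.4,17.8,96]), ctrl.get_obs()["ee_pos"])
E
```

```text
[ 4.01732117  5.06021158 30.64995513] [611.55659571  13.80818035 126.68829046]
```

Emit:
{"name": "servo_tool", "arguments": {
  "deltas": [
    [[4, 5, 15], [0, 0, 0]],
    [[4, 5, 26], [0, 0, 0]],
    [[4, 5, 26], [0, 0, 0]]
  ]
}}

```text
t: 4.03
ee_pos: [618.6, 18.5, 103.6]
orientation: [-2.223, -2.218, 0.003]
ft_force: [-0.3, -0.3, 0.4]
width: 88.0
grasp_force: 0.0
```

```bash
python3 - <<'E'
from h import *
print(tool([616.4,17.8,96]), ctrl.get_obs()["ee_pos"])
for i in range(3): get_image("side");print(ctrl.get_obs()["ee_pos"])
p=get_image("wrist");C=cloud(p);m=(C[...,2]>122)&(C[...,2]<135)&(abs(C[...,0]-612)<25)&(abs(C[...,1]-13)<25);W=C[m];print(len(W),W.mean(0),W.min(0),W.max(0))
cv2.imwrite("pics/w2.png",p["frame"])
E
```

```text
[-0.67456418 -2.19662628  7.64683017] [618.6171789   18.47117791 103.6411945 ]
[619.00139684  18.63911604 104.5358596 ]
[619.60769921  18.74391281 105.24266162]
[620.06099333  18.85130114 105.69212758]
1217 [616.48794177  18.9658945  126.18687442] [607.15777605   7.99610999 122.0047214 ] [625.84611918  26.91920257 128.62912521]
```

View pics/w2.png

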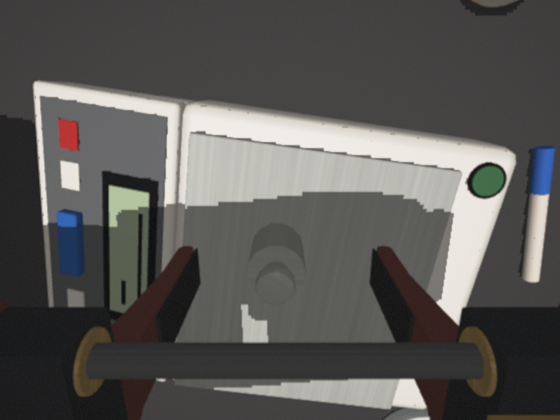

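The weight sits between the fingers at (276,275), with the fingers at columns 190 and 382, so x has to come back about 4 mm.

Emit:
{"name": "servo_tool", "arguments": {
  "deltas": [
    [[-1, -4, 5], [0, 0, 0]],
    [[-1, -4, 10], [0, 0, 0]],
    [[-1, -4, 10], [0, 0, 0]],
    [[-1, -4, 10], [0, 0, 0]],
    [[-1, -4, 10], [0, 0, 0]]
  ]
}}

```text
t: 4.65
ee_pos: [616.0, 18.4, 94.6]
orientation: [-2.222, -2.22, 0.0]
ft_force: [-0.1, -0.8, -0.7]
width: 87.7
grasp_force: 0.0
```

Emit:
{"name": "servo_tool", "arguments": {
  "deltas": [
    [[0, 0, 0], [0, 0, 0]],
    [[0, 0, 0], [0, 0, 0]],
    [[0, 0, 0], [0, 0, 0]],
    [[0, 0, 0], [0, 0, 0]],
    [[0, 0, 0], [0, 0, 0]]
  ],
  "grip": 1
}}

```text
t: 5.07
ee_pos: [616.0, 18.4, 94.7]
orientation: [2.222, 2.22, 0.0]
ft_force: [-0.8, 0.0, 0.1]
width: 58.2
grasp_force: 0.0
```

Emit:
{"name": "servo_tool", "arguments": {
  "deltas": [
    [[0, 0, 0], [0, 0, 0]],
    [[0, 0, 0], [0, 0, 0]],
    [[0, 0, 0], [0, 0, 0]],
    [[0, 0, 0], [0, 0, 0]],
    [[0, 0, 0], [0, 0, 0]]
  ]
}}

```text
t: 5.48
ee_pos: [615.9, 18.4, 94.7]
orientation: [-2.222, -2.22, 0.0]
ft_force: [-0.4, -0.6, -0.5]
width: 29.5
grasp_force: 30.0
```

Emit:
{"name": "servo_tool", "arguments": {
  "deltas": [
    [[0, 0, -10], [0, 0, 0]],
    [[0, 0, -30], [0, 0, 0]],
    [[0, 0, -55], [0, 0, 0]],
    [[0, 0, -75], [0, 0, 0]],
    [[0, 0, -85], [0, 0, 0]]
  ]
}}

```text
t: 5.9
ee_pos: [617.1, 18.4, 182.8]
orientation: [2.221, 2.219, 0.004]
ft_force: [0.2, 0.2, -1.6]
width: 29.5
grasp_force: 30.0
```

Emit:
{"name": "servo_tool", "arguments": {
  "deltas": [
    [[15, -5, 0], [0, 0, 0]],
    [[45, -15, 0], [0, 0, 0]],
    [[80, -27, 0], [0, 0, 0]],
    [[115, -39, 0], [0, 0, 0]],
    [[150, -51, 0], [0, 0, 0]]
  ]
}}

```text
t: 6.32
ee_pos: [563.1, 170.0, 178.6]
orientation: [-2.223, -2.219, 0.003]
ft_force: [0.3, 0.2, -1.6]
width: 29.2
grasp_force: 30.0
```

Emit:
{"name": "servo_tool", "arguments": {
  "deltas": [
    [[35, -12, 0], [0, 0, 0]],
    [[70, -24, 0], [0, 0, 0]],
    [[105, -36, 0], [0, 0, 0]],
    [[135, -46, 0], [0, 0, 0]],
    [[150, -51, 0], [0, 0, 0]]
  ]
}}

```text
t: 6.73
ee_pos: [511.5, 321.9, 178.6]
orientation: [-2.219, -2.222, 0.002]
ft_force: [0.8, -0.0, -1.8]
width: 29.4
grasp_force: 30.0
```

```bash
python3 - <<'E'
from h import *
o=ctrl.get_obs();print(o["ee_pos"],o["orientation"],o["width"],o["grasp_force"])
p=get_image("wrist");cv2.imwrite("pics/w3.png",p["frame"]);C=cloud(p)
P=C[(C[...,2]>27)&(C[...,2]<33)&(abs(C[...,0]-508)<70)&(abs(C[...,1]-366)<100)]
r=cv2.minAreaRect(np.float32(P[:,:2]));print(r)
F=C[(C[...,2]>13)&(C[...,2]<22)&(np.hypot(C[...,0]-508,C[...,1]-408)<35)]
print(len(F),F.mean(0),F.min(0),F.max(0))
c=cv2.minEnclosingCircle(np.float32(F[:,:2]));print(c)
np.save("w3.npy",C)
E
```

```text
[511.47767328 321.92815081 178.56980088] [-2.21888988e+00 -2.22204183e+00  2.19015003e-03] 29.39255731224398 29.997306168079376
((509.9952392578125, 367.44451904296875), (148.49293518066406, 98.32301330566406), 89.2726058959961)
2147 [510.59202472 409.96927349  18.1370502 ] [488.7850139  387.61152882  15.72336849] [532.36973254 431.32085062  21.88386953]
((510.5990905761719, 409.5604248046875), 22.077802658081055)
```

View pics/w3.png

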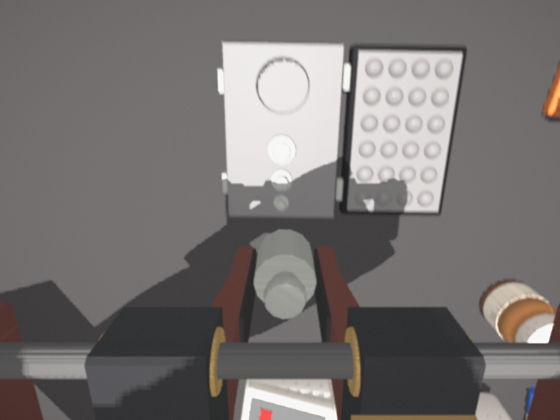

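The well is at image (283,86), so (510.6, 409.6) in world coordinates with its floor at z 18. It agrees with the case's centre plus 42 mm.

Emit:
{"name": "servo_tool", "arguments": {
  "deltas": [
    [[30, 0, 0], [0, 0, 0]],
    [[65, -1, 0], [0, 0, 0]],
    [[88, -1, 0], [0, 0, 0]],
    [[88, -1, 30], [0, 0, 0]],
    [[88, -1, 65], [0, 0, 0]]
  ]
}}

```text
t: 7.2
ee_pos: [513.9, 409.4, 115.7]
orientation: [2.22, 2.222, 0.008]
ft_force: [0.4, 0.2, -3.1]
width: 29.0
grasp_force: 30.0
```

Emit:
{"name": "servo_tool", "arguments": {
  "deltas": [
    [[0, 0, 25], [0, 0, 0]],
    [[0, 0, 45], [0, 0, 0]],
    [[0, 0, 53], [0, 0, 0]],
    [[0, 0, 53], [0, 0, 0]],
    [[0, 0, 53], [0, 0, 0]]
  ]
}}

```text
t: 7.62
ee_pos: [513.1, 406.4, 61.6]
orientation: [-2.223, -2.22, 0.001]
ft_force: [-0.5, 0.0, -1.2]
width: 29.1
grasp_force: 30.0
```

Emit:
{"name": "servo_tool", "arguments": {
  "deltas": [
    [[0, 0, 0], [0, 0, 0]],
    [[0, 0, 0], [0, 0, 0]]
  ]
}}

```text
t: 7.78
ee_pos: [514.2, 407.1, 63.4]
orientation: [2.222, 2.22, 0.004]
ft_force: [0.3, -1.0, -1.2]
width: 29.4
grasp_force: 30.0
```

```bash
python3 - <<'E'
from h import *
for i in range(4): get_image("side")
p=get_image("wrist");C=cloud(p);o=ctrl.get_obs();print(o["ee_pos"],R.from_rotvec(o["orientation"]).as_matrix()[:,2])
print(tool([510.6,409.5,34]))
m=(C[...,2]>90)&(C[...,2]<110)&(np.hypot(C[...,0]-512,C[...,1]-408)<18)
f=find(p,"weight");W=f[0][1];T=W[W[:,2]>np.percentile(W[:,2],98)-4];print(T.min(0),T.max(0))
E
```

```text
[513.68322819 406.64868035  62.44541518] [ 8.93952361e-04  6.84573498e-04 -9.99999366e-01]
[ 2.82838091 -3.11181055 28.44459282]
weight 0.85 rect [285. 275.  61.  88.] n 4229 med [514. 413.  79.] lo [502. 399.  50.] hi [528. 420.  95.]
[505.75794408 397.6116631   91.46146622] [523.99594981 415.669335    96.56564882]
```

Emit:
{"name": "servo_tool", "arguments": {
  "deltas": [
    [[3, -3.5, 0], [0, 0, 0]],
    [[3, -3.5, 8], [0, 0, 0]],
    [[3, -3.5, 16], [0, 0, 0]],
    [[3, -3.5, 22], [0, 0, 0]],
    [[3, -3.5, 25], [0, 0, 0]]
  ]
}}

```text
t: 8.5
ee_pos: [509.0, 408.9, 34.9]
orientation: [-2.222, -2.22, 0.004]
ft_force: [0.8, -0.1, -1.1]
width: 29.3
grasp_force: 30.0
```

Emit:
{"name": "servo_tool", "arguments": {
  "deltas": [
    [[0, 0, 0], [0, 0, 0]],
    [[0, 0, 0], [0, 0, 0]],
    [[0, 0, 0], [0, 0, 0]],
    [[0, 0, 1], [0, 0, 0]],
    [[0, 0, 2], [0, 0, 0]]
  ]
}}

```text
t: 8.92
ee_pos: [510.1, 409.6, 35.0]
orientation: [2.223, 2.22, 0.001]
ft_force: [-0.5, -0.0, -1.6]
width: 29.2
grasp_force: 30.0
```

Emit:
{"name": "servo_tool", "arguments": {
  "deltas": [
    [[0, 0, 0], [0, 0, 0]],
    [[0, 0, 1], [0, 0, 0]],
    [[0, 0, 1], [0, 0, 0]],
    [[0, 0, 2], [0, 0, 0]],
    [[0, 0, 2], [0, 0, 0]]
  ]
}}

```text
t: 9.33
ee_pos: [510.0, 409.6, 33.8]
orientation: [2.223, 2.22, 0.001]
ft_force: [-2.2, -1.7, 7.4]
width: 29.4
grasp_force: 30.0
```

Contact at the expected height (33.8 mm, 7 N upward), so I release and rise.

Emit:
{"name": "servo_tool", "arguments": {
  "deltas": [
    [[0, 0, 0], [0, 0, 0]],
    [[0, 0, 0], [0, 0, 0]],
    [[0, 0, 0], [0, 0, 0]],
    [[0, 0, 0], [0, 0, 0]],
    [[0, 0, 0], [0, 0, 0]]
  ],
  "grip": 0
}}

```text
t: 9.75
ee_pos: [509.9, 409.5, 32.6]
orientation: [-2.223, -2.22, 0.0]
ft_force: [0.6, -0.6, 1.2]
width: 44.2
grasp_force: 0.0
```

Emit:
{"name": "servo_tool", "arguments": {
  "deltas": [
    [[0, 0, -5], [0, 0, 0]],
    [[0, 0, -25], [0, 0, 0]],
    [[0, 0, -55], [0, 0, 0]],
    [[0, 0, -90], [0, 0, 0]],
    [[0, 0, -120], [0, 0, 0]]
  ]
}}

```text
t: 10.17
ee_pos: [509.9, 409.5, 154.6]
orientation: [2.222, 2.22, 0.0]
ft_force: [0.2, 0.9, 0.4]
width: 43.7
grasp_force: 0.0
```

```bash
python3 - <<'E'
from h import *
p=get_image("wrist");f=find(p,"weight")
C=cloud(p);T=C[(C[...,2]>60)&(C[...,2]<72)&(np.hypot(C[...,0]-510,C[...,1]-409)<25)];print(len(T),T.min(0),T.max(0))
s=plan([483,14,160],0,2); s=plan([483,14,100],0,1,s)
E
```

```text
weight 0.98 rect [286. 201.  39.  44.] n 1320 med [511. 414.  50.] lo [498. 398.  20.] hi [524. 423.  67.]
469 [502.05030638 400.0722633   60.29717078] [519.57727779 417.84176641  68.24364015]
[-198.9, -14.7, -1.9] [0.004, -0.003, -0.001]
[-198.9, -14.8, -1.3] [0.004, -0.003, -0.001]
[0.0, 0.0, 60.0] [0.0, 0.0, 0.0]
```

The weight stands in its well (knob top at z 66, centred at 511, 409). Next is the key.

Emit:
{"name": "servo_tool", "arguments": {
  "deltas": [
    [[-30, -2, 0], [0, 0, 0]],
    [[-70, -5, 0], [0, 0, 0]],
    [[-111, -8, 0], [0, 0, 0]],
    [[-152, -11, 0], [0, 0, 0]],
    [[-193, -14, 0], [0, 0, 0]]
  ],
  "grip": 1
}}

```text
t: 10.68
ee_pos: [494.7, 214.7, 152.1]
orientation: [-2.221, -2.221, 0.001]
ft_force: [1.1, -0.6, 0.6]
width: 13.9
grasp_force: 0.0
```

Emit:
{"name": "servo_tool", "arguments": {
  "deltas": [
    [[-41, -3, 0], [0, 0, 0]],
    [[-82, -6, 0], [0, 0, 0]],
    [[-123, -9, 0], [0, 0, 0]],
    [[-164, -12, 0], [0, 0, 0]],
    [[-200, -15, 0], [0, 0, 0]]
  ]
}}

```text
t: 11.1
ee_pos: [479.4, 14.3, 152.3]
orientation: [-2.222, -2.22, 0.001]
ft_force: [1.3, 0.7, 0.0]
width: 0.4
grasp_force: 0.0
```

Emit:
{"name": "servo_tool", "arguments": {
  "deltas": [
    [[-2, 0, 20], [0, 0, 0]],
    [[-3, 0, 45], [0, 0, 0]],
    [[-3, 0, 60], [0, 0, 0]],
    [[-3, 0, 60], [0, 0, 0]],
    [[-3, 0, 60], [0, 0, 0]]
  ]
}}

```text
t: 11.52
ee_pos: [479.6, 13.4, 91.9]
orientation: [-2.221, -2.219, 0.003]
ft_force: [-0.7, 0.1, 0.1]
width: 0.5
grasp_force: 0.0
```

```bash
python3 - <<'E'
from h import *
for i in range(5): get_image("side")
p=get_image("wrist");cv2.imwrite("pics/w4.png",p["frame"]);f=find(p,"zero_key")
print(ctrl.get_obs()["ee_pos"],tool([481,10.5,66]))
p=get_image("top");f=find(p,"zero_key")
E
```

```text
zero_key 0.8 rect [290. 227.  30.  41.] n 895 med [484.  22.  61.] lo [476.  10.  57.] hi [491.  32.  63.]
[480.98862527  13.70168218  93.4274057 ] [-3.20201295 -0.02813258 27.42735501]
```

View pics/w4.png

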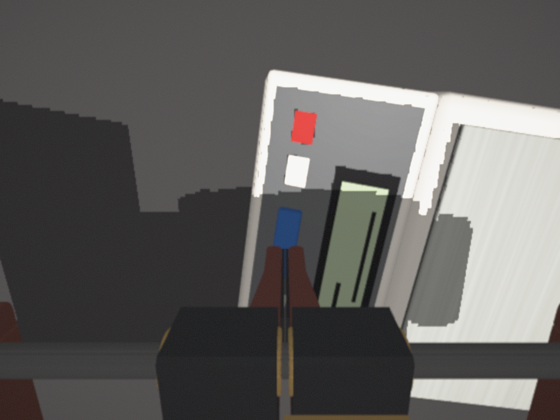

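The key at (288,228) runs straight under the closed fingertips at (286,255). Pressing in small steps.

Emit:
{"name": "servo_tool", "arguments": {
  "deltas": [
    [[-3, 0, 10], [0, 0, 0]],
    [[-3, 0, 20], [0, 0, 0]],
    [[-3, 0, 27], [0, 0, 0]],
    [[-3, 0, 29], [0, 0, 0]],
    [[-3, 0, 29], [0, 0, 0]]
  ]
}}

```text
t: 12.38
ee_pos: [479.6, 10.5, 62.5]
orientation: [-2.221, -2.219, 0.003]
ft_force: [-1.1, 1.1, 1.1]
width: 0.3
grasp_force: 0.2
```

Emit:
{"name": "servo_tool", "arguments": {
  "deltas": [
    [[0, 0, 1], [0, 0, 0]],
    [[0, 0, 2], [0, 0, 0]],
    [[0, 0, 2], [0, 0, 0]],
    [[0, 0, 2], [0, 0, 0]]
  ]
}}

```text
t: 12.72
ee_pos: [480.4, 10.5, 61.8]
orientation: [2.223, 2.22, 0.0]
ft_force: [-0.5, -0.1, 1.1]
width: 0.4
grasp_force: 0.6
```

Emit:
{"name": "servo_tool", "arguments": {
  "deltas": [
    [[0, 0, 1], [0, 0, 0]],
    [[0, 0, 2], [0, 0, 0]],
    [[0, 0, 2], [0, 0, 0]],
    [[0, 0, 2], [0, 0, 0]]
  ]
}}

```text
t: 13.05
ee_pos: [480.8, 10.5, 59.8]
orientation: [2.222, 2.22, 0.001]
ft_force: [0.7, 0.2, 2.6]
width: 0.1
grasp_force: 1.1
```

Emit:
{"name": "servo_tool", "arguments": {
  "deltas": [
    [[0, 0, 1], [0, 0, 0]],
    [[0, 0, 1], [0, 0, 0]],
    [[0, 0, 1], [0, 0, 0]]
  ]
}}

```text
t: 13.3
ee_pos: [480.9, 10.5, 58.8]
orientation: [2.222, 2.22, 0.001]
ft_force: [-0.1, 0.4, 2.3]
width: 0.1
grasp_force: 1.3
```

Emit:
{"name": "servo_tool", "arguments": {
  "deltas": [
    [[0, 0, 1], [0, 0, 0]],
    [[0, 0, 1], [0, 0, 0]],
    [[0, 0, 1], [0, 0, 0]]
  ]
}}

```text
t: 13.55
ee_pos: [481.0, 10.5, 58.2]
orientation: [2.222, 2.22, 0.001]
ft_force: [-0.3, -1.0, 9.4]
width: 0.4
grasp_force: 4.1
```

Emit:
{"name": "servo_tool", "arguments": {
  "deltas": [
    [[0, 0, 1], [0, 0, 0]],
    [[0, 0, 1], [0, 0, 0]],
    [[0, 0, 1], [0, 0, 0]]
  ]
}}

```text
t: 13.8
ee_pos: [481.1, 10.4, 57.8]
orientation: [2.222, 2.22, 0.002]
ft_force: [-2.4, -0.1, 17.8]
width: 0.4
grasp_force: 8.8
```

The key hit its stop (first contact at z 62.5, stop at z 58.2, 18 N). Rising and heading for the dish.

Emit:
{"name": "servo_tool", "arguments": {
  "deltas": [
    [[0, 0, -20], [0, 0, 0]],
    [[0, 0, -55], [0, 0, 0]],
    [[0, 0, -90], [0, 0, 0]],
    [[0, 0, -125], [0, 0, 0]],
    [[0, 0, -145], [0, 0, 0]]
  ]
}}

```text
t: 14.22
ee_pos: [481.4, 10.6, 204.8]
orientation: [2.221, 2.219, 0.004]
ft_force: [0.7, -0.2, 1.0]
width: 0.6
grasp_force: 0.0
```

```bash
python3 - <<'E'
from h import *
s=plan([452,-367,200],-1.208,3)
E
```

```text
[-125.9, -9.7, 1.6] [0.001, -0.001, 0.402]
[-119.6, 40.4, 1.6] [0.001, -0.001, 0.402]
[-94.2, 84.0, 1.7] [0.001, -0.001, 0.402]
```

Emit:
{"name": "servo_tool", "arguments": {
  "deltas": [
    [[-25, -2, 0], [0, 0, 0.08]],
    [[-50, -4, 0], [0, 0, 0.16]],
    [[-76, -6, 0], [0, 0, 0.24]],
    [[-101, -8, 0], [0, 0, 0.32]],
    [[-126, -10, 0], [0, 0, 0.402]]
  ],
  "grip": -1
}}

```text
t: 14.63
ee_pos: [469.8, -116.4, 201.5]
orientation: [-2.624, -1.727, 0.0]
ft_force: [0.6, 0.3, -0.8]
width: 30.6
grasp_force: 0.0
```

Emit:
{"name": "servo_tool", "arguments": {
  "deltas": [
    [[-24, 8, 0], [0, 0, 0.08]],
    [[-48, 16, 0], [0, 0, 0.16]],
    [[-72, 24, 0], [0, 0, 0.24]],
    [[-96, 32, 0], [0, 0, 0.32]],
    [[-120, 40, 0], [0, 0, 0.402]]
  ]
}}

```text
t: 15.05
ee_pos: [459.4, -242.5, 201.3]
orientation: [-2.916, -1.168, 0.001]
ft_force: [-0.1, -0.3, -0.4]
width: 63.9
grasp_force: 0.0
```

Emit:
{"name": "servo_tool", "arguments": {
  "deltas": [
    [[-19, 17, 0], [0, 0, 0.08]],
    [[-38, 34, 0], [0, 0, 0.16]],
    [[-57, 50, 0], [0, 0, 0.24]],
    [[-75, 67, 0], [0, 0, 0.32]],
    [[-94, 84, 0], [0, 0, 0.402]]
  ]
}}

```text
t: 15.47
ee_pos: [450.0, -368.1, 201.1]
orientation: [-3.09, -0.562, 0.001]
ft_force: [0.9, -0.0, 1.0]
width: 87.7
grasp_force: 0.0
```

Emit:
{"name": "servo_tool", "arguments": {
  "deltas": [
    [[0, 0, 30], [0, 0, 0]],
    [[0, 0, 60], [0, 0, 0]],
    [[0, 0, 75], [0, 0, 0]],
    [[0, 0, 75], [0, 0, 0]],
    [[0, 0, 75], [0, 0, 0]]
  ]
}}

```text
t: 15.88
ee_pos: [449.9, -366.7, 125.8]
orientation: [-3.088, -0.568, 0.003]
ft_force: [0.3, 0.2, 0.7]
width: 87.9
grasp_force: 0.0
```

```bash
python3 - <<'E'
from h import *
for i in range(6): get_image("side")
p=get_image("wrist");cv2.imwrite("pics/w5.png",p["frame"]);o=ctrl.get_obs();M=R.from_rotvec(o["orientation"]).as_matrix()
print(o["ee_pos"],o["width"],"phi",np.arctan2(M[1,1],M[0,1]))
f=find(p,"dish");P=f[0][1];P=P[(P[:,2]>25)&(P[:,2]<34)];r=cv2.minAreaRect(np.float32(P[:,:2]));print(r)
print(tool([*r[0],14]))
E
```

```text
[ 451.05018274 -367.55005298  127.7514288 ] 88.14886637186069 phi -1.2067938021746838
dish 0.91 rect [282. 201.  85. 123.] n 7746 med [ 455. -368.   14.] lo [ 400. -406.   12.] hi [ 504. -326.   31.]
((452.2008056640625, -366.467529296875), (99.77523803710938, 64.13362884521484), 20.81551742553711)
[  1.47837339  -0.62335818 113.52472615]
```

View pics/w5.png

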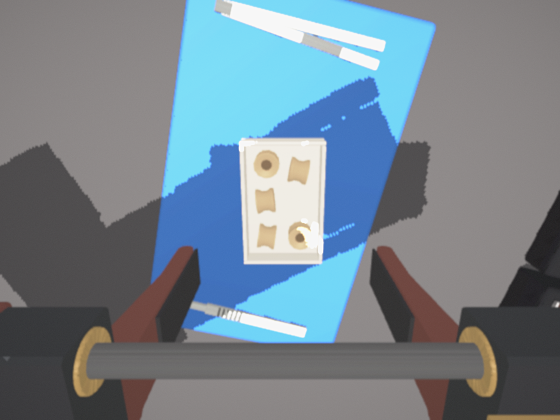

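The dish is centred at (283,201) between the fingers with all five vertebrae in it, three of them on their rims. The yaw matches.

Emit:
{"name": "servo_tool", "arguments": {
  "deltas": [
    [[1, -0.5, 25], [0, 0, 0]],
    [[1.5, -0.5, 55], [0, 0, 0]],
    [[1.5, -0.5, 80], [0, 0, 0]],
    [[1.5, -0.5, 98], [0, 0, 0]],
    [[1.5, -0.5, 105], [0, 0, 0]]
  ]
}}

```text
t: 16.7
ee_pos: [450.6, -365.2, 19.4]
orientation: [-3.087, -0.568, 0.003]
ft_force: [0.2, 0.7, 0.5]
width: 88.0
grasp_force: 0.0
```

Emit:
{"name": "servo_tool", "arguments": {
  "deltas": [
    [[0, 0, 1], [0, 0, 0]],
    [[0, 0, 3], [0, 0, 0]],
    [[0, 0, 5], [0, 0, 0]],
    [[0, 0, 6], [0, 0, 0]],
    [[0, 0, 6], [0, 0, 0]]
  ]
}}

```text
t: 17.12
ee_pos: [452.2, -366.7, 16.5]
orientation: [3.089, 0.568, 0.001]
ft_force: [0.1, 0.7, 0.5]
width: 87.7
grasp_force: 0.0
```

Emit:
{"name": "servo_tool", "arguments": {
  "deltas": [
    [[0, 0, 0], [0, 0, 0]],
    [[0, 0, 0], [0, 0, 0]],
    [[0, 0, 0], [0, 0, 0]],
    [[0, 0, 0], [0, 0, 0]],
    [[0, 0, 0], [0, 0, 0]]
  ]
}}

```text
t: 17.53
ee_pos: [451.8, -366.3, 15.8]
orientation: [3.09, 0.568, 0.0]
ft_force: [-0.3, -0.7, -0.1]
width: 87.9
grasp_force: 0.0
```

Emit:
{"name": "servo_tool", "arguments": {
  "deltas": [
    [[0, 0, 0], [0, 0, 0]],
    [[0, 0, 0], [0, 0, 0]],
    [[0, 0, 0], [0, 0, 0]],
    [[0, 0, 0], [0, 0, 0]],
    [[0, 0, 0], [0, 0, 0]]
  ],
  "grip": -0.48
}}

```text
t: 17.95
ee_pos: [451.8, -366.3, 15.7]
orientation: [-3.09, -0.568, 0.0]
ft_force: [0.4, 0.0, 0.2]
width: 65.3
grasp_force: 0.0
```

Emit:
{"name": "servo_tool", "arguments": {
  "deltas": [
    [[0, 0, 0], [0, 0, 0]],
    [[0, 0, 0], [0, 0, 0]],
    [[0, 0, 0], [0, 0, 0]],
    [[0, 0, 0], [0, 0, 0]],
    [[0, 0, 0], [0, 0, 0]]
  ],
  "grip": 1
}}

```text
t: 18.37
ee_pos: [451.7, -366.2, 15.6]
orientation: [-3.09, -0.568, 0.0]
ft_force: [-1.0, -0.3, -0.1]
width: 63.6
grasp_force: 30.0
```

Emit:
{"name": "servo_tool", "arguments": {
  "deltas": [
    [[0, 0, -1], [0, 0, 0]],
    [[0, 0, -4], [0, 0, 0]],
    [[0, 0, -8], [0, 0, 0]],
    [[0, 0, -12], [0, 0, 0]],
    [[0, 0, -15], [0, 0, 0]]
  ]
}}

```text
t: 18.78
ee_pos: [451.9, -366.4, 31.3]
orientation: [3.089, 0.568, 0.001]
ft_force: [0.6, -0.6, -0.5]
width: 63.9
grasp_force: 30.0
```

```bash
python3 - <<'E'
from h import *
for i in range(3): get_image("side")
p=get_image("wrist");cv2.imwrite("pics/w6.png",p["frame"]);o=ctrl.get_obs()
print(o["ee_pos"],o["width"],o["grasp_force"])
f=find(p,"dish");P=f[0][1];P=P[(P[:,2]>37)&(P[:,2]<53)];print(len(P))
A=np.c_[P[:,:2],np.ones(len(P))];r=cv2.minAreaRect(np.float32(P[:,:2]));print(r,P[:,2].min(),P[:,2].max())
E
```

```text
[ 451.85316243 -366.3457763    30.91575651] 63.4164126815486 29.999815821647644
dish 0.79 rect [286. 256. 146. 177.] n 17183 med [ 461. -365.   29.] lo [ 408. -405.   27.] hi [ 506. -325.   46.]
4562
((456.73046875, -365.548095703125), (91.63761901855469, 64.53568267822266), 20.764646530151367) 37.002316606314366 49.03571426674091
```

View pics/w6.png

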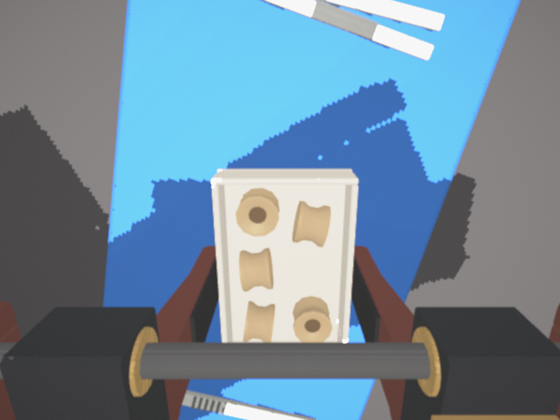

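The dish is gripped (63.4 mm) and off the board with all five vertebrae inside. Raise and carry it smoothly.

Emit:
{"name": "servo_tool", "arguments": {
  "deltas": [
    [[0, 0, -2], [0, 0, 0]],
    [[0, 0, -6], [0, 0, 0]],
    [[0, 0, -12], [0, 0, 0]],
    [[0, 0, -20], [0, 0, 0]],
    [[0, 0, -30], [0, 0, 0]]
  ]
}}

```text
t: 19.45
ee_pos: [451.6, -366.2, 61.3]
orientation: [-3.089, -0.568, 0.001]
ft_force: [-0.1, -0.4, -1.0]
width: 63.6
grasp_force: 30.0
```

Emit:
{"name": "servo_tool", "arguments": {
  "deltas": [
    [[0, 0, -10], [0, 0, 0]],
    [[0, 0, -20], [0, 0, 0]],
    [[0, 0, -30], [0, 0, 0]],
    [[0, 0, -40], [0, 0, 0]],
    [[0, 0, -50], [0, 0, 0]]
  ]
}}

```text
t: 19.87
ee_pos: [451.8, -366.3, 112.0]
orientation: [3.089, 0.568, 0.0]
ft_force: [-0.0, -0.5, -1.4]
width: 63.7
grasp_force: 30.0
```

Emit:
{"name": "servo_tool", "arguments": {
  "deltas": [
    [[0, 0, -9], [0, 0, 0]],
    [[0, 0, -17], [0, 0, 0]],
    [[0, 0, -23], [0, 0, 0]],
    [[0, 0, -27], [0, 0, 0]],
    [[0, 0, -30], [0, 0, 0]]
  ]
}}

```text
t: 20.28
ee_pos: [451.8, -366.3, 141.2]
orientation: [3.09, 0.568, 0.0]
ft_force: [0.6, -0.1, -1.5]
width: 63.6
grasp_force: 30.0
```

Emit:
{"name": "servo_tool", "arguments": {
  "deltas": [
    [[2, -2, 0], [0, 0, 0]],
    [[6, -5, 0], [0, 0, 0]],
    [[12, -11, 0], [0, 0, 0]],
    [[20, -18, 0], [0, 0, 0]],
    [[30, -27, 0], [0, 0, 0]]
  ]
}}

```text
t: 20.7
ee_pos: [470.4, -329.3, 140.3]
orientation: [-3.089, -0.568, 0.001]
ft_force: [0.7, 0.6, -0.9]
width: 63.5
grasp_force: 30.0
```

Emit:
{"name": "servo_tool", "arguments": {
  "deltas": [
    [[15, -13, 0], [0, 0, 0]],
    [[31, -28, 0], [0, 0, 0]],
    [[47, -42, 0], [0, 0, 0]],
    [[64, -57, 0], [0, 0, 0]],
    [[80, -72, 0], [0, 0, 0]]
  ]
}}

```text
t: 21.12
ee_pos: [520.0, -232.3, 140.5]
orientation: [-3.089, -0.569, 0.0]
ft_force: [0.5, 0.7, -1.3]
width: 63.3
grasp_force: 30.0
```

Emit:
{"name": "servo_tool", "arguments": {
  "deltas": [
    [[16, -14, 0], [0, 0, 0]],
    [[32, -29, 0], [0, 0, 0]],
    [[48, -43, 0], [0, 0, 0]],
    [[64, -58, 0], [0, 0, 0]],
    [[80, -72, 0], [0, 0, 0]]
  ]
}}

```text
t: 21.53
ee_pos: [568.8, -136.3, 140.5]
orientation: [-3.089, -0.57, 0.001]
ft_force: [0.1, 0.3, -1.4]
width: 63.6
grasp_force: 30.0
```

Emit:
{"name": "servo_tool", "arguments": {
  "deltas": [
    [[16, -14, 0], [0, 0, 0]],
    [[32, -29, 0], [0, 0, 0]],
    [[48, -43, 0], [0, 0, 0]],
    [[64, -58, 0], [0, 0, 0]],
    [[80, -72, 0], [0, 0, 0]]
  ]
}}

```text
t: 21.95
ee_pos: [617.7, -40.5, 140.4]
orientation: [-3.089, -0.57, 0.001]
ft_force: [1.0, -0.5, -2.2]
width: 63.7
grasp_force: 30.0
```

Emit:
{"name": "servo_tool", "arguments": {
  "deltas": [
    [[11, -10, 0], [0, 0, 0]],
    [[18, -16, 0], [0, 0, 0]],
    [[22, -20, 0], [0, 0, 0]],
    [[24, -22, 0], [0, 0, 0]],
    [[25, -23, 0], [0, 0, 0]]
  ]
}}

```text
t: 22.37
ee_pos: [632.6, -12.7, 140.5]
orientation: [3.09, 0.568, -0.001]
ft_force: [0.7, -0.2, -1.9]
width: 63.8
grasp_force: 30.0
```

```bash
python3 - <<'E'
from h import *
for i in range(6): p=get_image("side")
find(p,"pan");find(p,"zero_key")
o=ctrl.get_obs();print(o["ee_pos"],o["orientation"],o["width"],tool([632.5,-12,95]))
p=get_image("wrist");cv2.imwrite("pics/w7.png",p["frame"])
E
```

```text
pan 0.7 rect [325. 207.  86.  49.] n 2653 med [619. -37.  79.] lo [ 556. -102.   76.] hi [702.  64.  82.]
zero_key 0.75 rect [324. 363. 212. 113.] n 14093 med [ 464. -355.   10.] lo [ 308. -436.    7.] hi [ 599. -268.   12.]
zero_key 0.32 rect [312. 225. 150.  91.] n 8926 med [577. -61.  63.] lo [ 455. -124.    9.] hi [734.  85.  81.]
[632.6795051  -13.17223959 140.71758113] [ 3.08987923e+00  5.67415404e-01 -8.80929707e-05] 64.0286175605174 [ 0.25159777 -1.16114972 45.71752423]
```

View pics/w7.png

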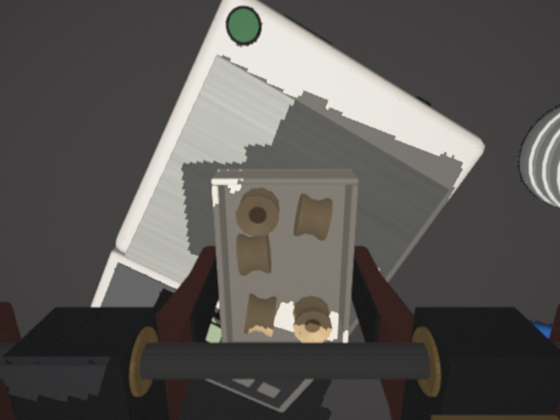

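The dish is over the pan with all five vertebrae inside. Lowering it slowly.

Emit:
{"name": "servo_tool", "arguments": {
  "deltas": [
    [[0, 0, 4], [0, 0, 0]],
    [[0, -1, 12], [0, 0, 0]],
    [[0, -1, 21], [0, 0, 0]],
    [[0, -1, 30], [0, 0, 0]],
    [[0, -1, 36], [0, 0, 0]]
  ]
}}

```text
t: 23.23
ee_pos: [631.6, -11.7, 102.8]
orientation: [-3.089, -0.568, 0.003]
ft_force: [0.7, 0.1, -1.2]
width: 63.4
grasp_force: 30.0
```

Emit:
{"name": "servo_tool", "arguments": {
  "deltas": [
    [[0, 0, 4], [0, 0, 0]],
    [[0, 0, 8], [0, 0, 0]],
    [[0, 0, 11], [0, 0, 0]],
    [[0, 0, 13], [0, 0, 0]],
    [[0, 0, 14], [0, 0, 0]]
  ]
}}

```text
t: 23.65
ee_pos: [632.5, -11.8, 90.5]
orientation: [-3.09, -0.568, 0.0]
ft_force: [0.4, 1.0, 0.4]
width: 64.0
grasp_force: 30.0
```

Emit:
{"name": "servo_tool", "arguments": {
  "deltas": [
    [[0, 0, 0.5], [0, 0, 0]],
    [[0, 0, 1], [0, 0, 0]],
    [[0, 0, 1.5], [0, 0, 0]],
    [[0, 0, 2], [0, 0, 0]],
    [[0, 0, 2.5], [0, 0, 0]]
  ]
}}

```text
t: 24.07
ee_pos: [632.6, -11.8, 88.3]
orientation: [3.09, 0.568, 0.001]
ft_force: [-0.0, 0.4, -1.9]
width: 63.8
grasp_force: 30.0
```

Emit:
{"name": "servo_tool", "arguments": {
  "deltas": [
    [[0, 0, 0.5], [0, 0, 0]],
    [[0, 0, 1], [0, 0, 0]],
    [[0, 0, 1.5], [0, 0, 0]],
    [[0, 0, 2], [0, 0, 0]],
    [[0, 0, 2], [0, 0, 0]]
  ]
}}

```text
t: 24.48
ee_pos: [632.3, -11.8, 86.0]
orientation: [-3.09, -0.568, 0.0]
ft_force: [0.3, -1.0, -1.4]
width: 63.5
grasp_force: 30.0
```

Emit:
{"name": "servo_tool", "arguments": {
  "deltas": [
    [[0, 0, 0.5], [0, 0, 0]],
    [[0, 0, 0.5], [0, 0, 0]],
    [[0, 0, 1], [0, 0, 0]],
    [[0, 0, 1], [0, 0, 0]],
    [[0, 0, 1], [0, 0, 0]]
  ]
}}

```text
t: 24.9
ee_pos: [632.4, -11.8, 85.1]
orientation: [-3.09, -0.568, 0.0]
ft_force: [0.0, -1.2, -1.4]
width: 63.4
grasp_force: 30.0
```

Emit:
{"name": "servo_tool", "arguments": {
  "deltas": [
    [[0, 0, 0.5], [0, 0, 0]],
    [[0, 0, 0.5], [0, 0, 0]],
    [[0, 0, 0.5], [0, 0, 0]],
    [[0, 0, 0.5], [0, 0, 0]]
  ]
}}

```text
t: 25.23
ee_pos: [632.5, -11.8, 84.8]
orientation: [3.09, 0.568, 0.0]
ft_force: [-0.2, 0.2, 0.1]
width: 63.9
grasp_force: 30.0
```

Emit:
{"name": "servo_tool", "arguments": {
  "deltas": [
    [[0, 0, 0.5], [0, 0, 0]],
    [[0, 0, 0.5], [0, 0, 0]],
    [[0, 0, 1], [0, 0, 0]],
    [[0, 0, 1], [0, 0, 0]],
    [[0, 0, 1], [0, 0, 0]]
  ]
}}

```text
t: 25.65
ee_pos: [632.5, -11.8, 83.9]
orientation: [3.09, 0.568, 0.0]
ft_force: [-1.3, -0.3, 4.6]
width: 64.0
grasp_force: 30.0
```

```bash
python3 - <<'E'
from h import *
F=[]
for i in range(6): get_image("side");F.append(ctrl.get_obs()["ft_force"][2])
print(np.round(F,1),ctrl.get_obs()["ee_pos"])
E
```

```text
[3.3 4.2 2.9 2.7 3.8 3. ] [632.52167665 -11.74359242  83.79608187]
```

The dish sits on the pan at about 3–4 N. Easing off, then releasing and retreating.

Emit:
{"name": "servo_tool", "arguments": {
  "deltas": [
    [[0, 0, -0.5], [0, 0, 0]],
    [[0, 0, -0.5], [0, 0, 0]],
    [[0, 0, -0.5], [0, 0, 0]]
  ]
}}

```text
t: 26.2
ee_pos: [632.5, -11.8, 84.2]
orientation: [3.09, 0.568, 0.0]
ft_force: [-0.4, 0.6, 2.5]
width: 63.3
grasp_force: 30.0
```

Emit:
{"name": "servo_tool", "arguments": {
  "deltas": [
    [[0, 0, 0], [0, 0, 0]],
    [[0, 0, 0], [0, 0, 0]],
    [[0, 0, 0], [0, 0, 0]],
    [[0, 0, 0], [0, 0, 0]],
    [[0, 0, 0], [0, 0, 0]]
  ],
  "grip": -1
}}

```text
t: 26.62
ee_pos: [632.4, -11.8, 84.0]
orientation: [-3.09, -0.568, 0.0]
ft_force: [-0.1, -1.1, 0.1]
width: 87.7
grasp_force: 0.0
```

Emit:
{"name": "servo_tool", "arguments": {
  "deltas": [
    [[0, 0, -3], [0, 0, 0]],
    [[0, 0, -12], [0, 0, 0]],
    [[0, 0, -32], [0, 0, 0]],
    [[0, 0, -62], [0, 0, 0]],
    [[0, 0, -100], [0, 0, 0]]
  ]
}}

```text
t: 27.03
ee_pos: [630.9, -11.7, 183.9]
orientation: [-3.089, -0.568, 0.006]
ft_force: [0.7, 0.7, 0.3]
width: 87.6
grasp_force: 0.0
```

Emit:
{"name": "servo_tool", "arguments": {
  "deltas": [
    [[0, 0, -20], [0, 0, 0]],
    [[0, 0, -30], [0, 0, 0]],
    [[0, 0, -30], [0, 0, 0]],
    [[0, 0, -30], [0, 0, 0]],
    [[0, 0, -30], [0, 0, 0]]
  ]
}}

```text
t: 27.45
ee_pos: [631.3, -11.7, 212.5]
orientation: [-3.089, -0.568, 0.004]
ft_force: [0.5, 0.4, -0.2]
width: 87.9
grasp_force: 0.0
```

```bash
python3 - <<'E'
from h import *
p=get_image("wrist");cv2.imwrite("pics/w8.png",p["frame"])
f=find(p,"dish");P=f[0][1];P=P[(P[:,2]>94)&(P[:,2]<104)];print(cv2.minAreaRect(np.float32(P[:,:2])),np.percentile(P[:,2],[2,50,98]))
find(p,"zero_key")
p=get_image("side");find(p,"weight");print(ctrl.get_obs()["ee_pos"],ctrl.get_obs()["t"])
E
```

```text
dish 0.85 rect [284. 195.  78. 124.] n 7209 med [633. -15.  83.] lo [581. -53.  81.] hi [685.  29. 100.]
dish 0.34 rect [477. 349. 167. 142.] n 2965 med [ 580. -284.   10.] lo [ 379. -366.    4.] hi [ 605. -249.   11.]
((632.9004516601562, -12.306587219238281), (100.18038940429688, 64.04598999023438), 20.935312271118164) [ 94.45583906  98.72233403 100.4746425 ]
weight 0.35 rect [313. 226. 149.  93.] n 8437 med [570. -66.  63.] lo [ 455. -125.    2.] hi [738.  92.  81.]
[631.89665979 -11.74781009 212.87441064] 27.7
```

View pics/w8.png

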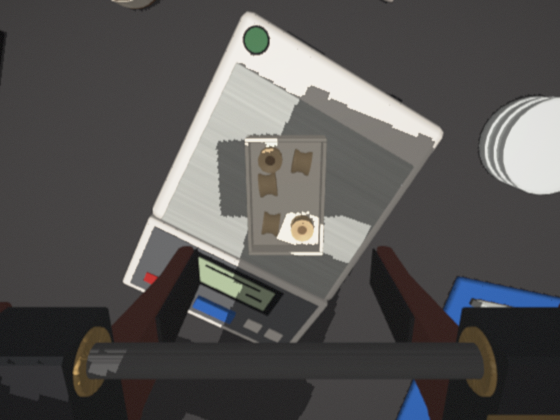

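The dish sits level in the middle of the pan at (632.9, -12.3). All five vertebrae are in it at (270,160), (302,162), (268,185), (271,223) and (302,230), and the fingers are clear.

```bash
python3 -c "
from h import *
print(close_job())"
```

```text
the job is handed in; nothing more can be done
None
```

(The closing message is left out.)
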